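# Feed a sample carrier through a slide-through reader

### The arm

A 7-joint arm with a two-finger parallel gripper is mounted at the origin on a cart in front of the work surface, level with it; the furniture and walls round the work are solid. World frame = base frame: x ahead of the robot, y to its left, z up, the work surface at z = 0. Lengths are in m, angles in rad, forces in N, time in s.
With the tool pointing down it reaches from about 0.4 to 0.875 m from the base axis. Payload 6.5 kg.
Tool frame: the origin (TCP) lies on the mounting face of the last link; the fingertips stand tip_reach ahead of it and the grasp point (between the pads) lies 147 mm ahead of it (tip_reach is the distance from the TCP to the fingertips, in m); z points along the fingers, y is the line along which they close (so a half turn about z gives the same grasp; the last joint's range is limited). The gripper opens to 88 mm and grips with 3 to 60 N. Pads are 18 mm wide; open, the fingers measure 123 mm over their backs; the gripper's body (75 mm by 187 mm) begins 45 mm behind the grasp point.
Start: joints at [1.269, 0.536, -0.004, 1.538, 0.003, 1.067, -0.071], TCP at [0.152, -0.632, 0.405] pointing down, gripper open.
Joint ranges: [-2.7, 2.7], [-0.37, 2.16], [-1.27, 1.26], [0.24, 2.4], [-1.31, 4.45], [0.19, 1.91], [-2.76, 2.76]. Speed limits (rad/s): [2.39, 2.39, 3.14, 3.14, 3.14, 3.14, 3.14].

### API

Orientations are given as a unit quaternion [w, x, y, z].
In Python, from station import get_state, camera, get_calibration, hand_in, trace, tip_reach gives the robot as it stands. The module is installed in compiled form; this text tells all that it offers.
- The arm moves only by the tool send_rows, never from a script. Its argument "deltas" is a list of rows, each an object with "slide": the shift along the tool's x, y, z each as a share of 0.5 m, from -1 to 1, a list of three; "angular": the turn, a rotation vector about the tool's x, y, z each as a share of 180 degrees, from -1 to 1, a list of three; "hand": the opening, from -1 (shut) to 1 (fully open), so that 0 is half open. A call has 1 to 20 rows; each row shifts and turns the commanded pose from where the row before left it, along the tool's axes as they then stand; what a row does not reach is not made up. A row lasts 1/8 s, in which the tool goes at most 62.5 mm and 10.7 degrees, less where a joint would pass 70% of its speed; a pose out of reach is approached as far as the arm can. A call with a number of a shift or a turn outside -1 to 1 is refused whole. A call with a gripper value outside its range is refused whole. The fingers move at their own pace and stop on an object; the grip force is fixed at half the most. Time passes only in rows, so rows that do not move let the fingers close. It gives the time, the measured TCP pose, the force, the opening and the grip force at its end, in the units of the state.
- get_state(): the state, without advancing time (a new reading comes with each control period).
- camera(name): name is "scene" or "top" or "wrist"; returns the picture (480x640x3 uint8, blue, green, red); there is no depth.
- get_calibration(name): a dict with "K" (3x3 intrinsics, pixels), "k1" (the pictures are not rectified: a ray, as slopes to the right and down, at radius r is drawn at 1 + k1 r^2 times it, then the intrinsics apply), "R" (3x3) and "t" (3): a world point X has camera coordinates R X + t; the wrist camera has in their place "mount" (4x4, takes a point from camera to tool coordinates, whose origin is the TCP and whose axes are the flange's). Camera axes: x right, y down, z forward; pixel columns grow to the right and rows downward; lengths in m; the calibration is good to about 2 mm. A picture is of the moment at which its call begins: read the wrist's pose just before it. get_calibration takes no time and is no camera call.
- hand_in(): hands the job in; it is judged then, once.
Trained networks look in the newest picture that a camera, given by its name, has taken for a name from the list of things; names that differ only in an ending like _2 or _b are one class to them, and where a whole thing is asked for, a point or a joint stands for the part that bears it (a point fixed in the world has none). Each returns a list of dicts, best first, with "conf" (0 to 1); they miss things now and then, are a little off and sometimes report something else, mostly with a low value. They report only what shows in the picture. A call takes as long as a camera call.
- trace(query, camera): "mask" (480x640 bool, what is visible of it) and "uv" ([column, row] in pixels, amid what is visible of it).
The state is a dict: "time_s": time; "joints": joint angles; "joint_vel": joint speeds; "joint_efforts": joint torques, N m; "ee_pos": TCP position; "ee_rot": TCP orientation; "force": force on the tool from outside, world axes, zero at the start; "torque": the same for the moment, N m; "finger_gap": finger opening in m; "gripper_force": force on a finger pad.
Only numpy, scipy, OpenCV 4.12 (cv2) and the standard library are available. Lean on these libraries where they do the work, as an engineer would, in place of code of your own. Each camera call takes 0.05 s, during which the arm holds its last target. There are 200 camera calls.

### The job

Lay the orange sample carrier flat on the reader's infeed deck with its pull tongue towards the hood, and push it in from the tail until the tongue comes out on the far side. Then take the tongue there and gently draw the carrier on, without forcing it, until its tail rib meets the stop inside and the feed roller has dropped into the groove; let go and leave it there. Leave the beaker, tube rack, dish, bottle and tape alone.

Things in the scene. Friction and masses are not known exactly. Their poses are not given: they have to be found in the camera images.
- carrier_mid (a point): Centre of the flat body of the loose orange sample carrier (0.10 to 0.20 kg, four round glass windows), 7 mm above its underside; x points along the carrier to its tongue, z up. Body 90 (x -45 to +45 mm) x 50 (y) x 14 mm high. It starts flat on the worktop left of the reader, tongue roughly towards it.
- carrier: The whole carrier; axes of carrier_mid, origin 7 mm below it. Tail: a cross rib over the full width, x -45 to -35 mm, 22 mm high in all. Nose: a pull tongue with black grip lines, x +45 to +103 mm, 22 mm wide, 14 mm high, its last 5 mm a cross-bar 32 mm wide. A groove 10 mm wide, 3 mm deep runs across the top at x = -17 mm.
- carrier_tongue (a point): On the carrier's tongue, where to pinch it: 84 mm ahead (x) of carrier_mid, at the same height (half-way up the tongue), same axes.
- reader_deck (a point): On the deck of the fixed white reader, under its bridge; x = direction of travel (roughly to the robot's right), z up. Deck level, 10 mm above the worktop, 116 mm wide, x -217 to +167 mm. Blue guides 8 mm high flare from 53 mm apart at x = -45 mm to 70 mm apart at x = -95 mm; else the infeed (x under -95 mm) and outfeed (x over +55 mm) decks are clear.
- reader: The whole reader; axes of reader_deck, origin 10 mm below it. Its bridge spans x -45 to +55 mm, is 99 mm wide, 55 mm high above the deck. Channel 53 mm wide; 26 mm headroom under the white hood, 17 mm under the black reading head after it. The head's front face, hidden inside, stops the rib. Users clamp the head at x = 2 to 18 mm (front face): not told, feel for it. Fingers cannot follow the carrier in.
- feed_roller (a joint): Lift in m of a sprung rubber roller (radius 5 mm) across the channel under the reading head, 18 mm behind its front face: 0 when nothing is beneath or it has dropped in the groove, 0.0015 when it rides on tongue or body. Presses down with 2 N: the carrier's drag is 2 to 8 N from there on, far more at the stop. The groove is beneath it when the rib is at the stop.
- beaker: Glass beaker, 63 mm across, 85 mm high; bystander. Origin at the centre of its underside.
- microtubes: Green foam microtube rack 66x105x34 mm; bystander. Origin at the centre of its underside.
- dish: Petri dish, 89 mm across, 15 mm high; bystander. Origin at the centre of its underside.
- amber_bottle: Small amber bottle with a dark cap, 41 mm across, 90 mm high; bystander. Origin at the centre of its underside.
- tape: Blue tape roll lying flat, 113 mm across, 24 mm high; bystander. Origin at the centre of its underside.

How it is judged:
On the way:
1. the carrier has been pushed in through the infeed so far that its tongue stands out on the far side (y of carrier_mid in the frame of reader_deck between -0.004 and 0.004 m and z of carrier_mid in the frame of reader_deck between 0.004 and 0.01 m and x of carrier_mid in the frame of reader_deck between -0.03 and 0.03 m and angle between the x axis of carrier_mid and the x axis of reader_deck, either way round below 0.1 rad), for 0.1 s.
At the end, for the whole second after the job is handed in: The carrier lies flat in the channel (within 4 mm sideways, 0.1 rad), tongue out on the far side, drawn so far (carrier_mid 34 to 56 mm past reader_deck) that the feed roller is in its groove (lifted under 0.7 mm), the rib within about 2 mm of the stop; released and at rest (y of carrier_mid in the frame of reader_deck between -0.004 and 0.004 m and z of carrier_mid in the frame of reader_deck between 0.004 and 0.01 m and x of carrier_mid in the frame of reader_deck between 0.034 and 0.056 m and angle between the x axis of carrier_mid and the x axis of reader_deck, either way round below 0.1 rad and value of joint feed_roller below 0.0007 m and linear speed of carrier below 0.01 m/s and contact force between the fingers and carrier below 0.1 N); the robot touches nothing.
It fails at once if the carrier is pulled against the stop with more than 45 N (x of carrier_mid in the frame of reader_deck above 0.025 m and contact force between carrier and reader above 45 N).
It fails at once if a bystander (beaker, tube rack, dish, bottle, tape) is moved more than 15 mm (distance of any of beaker, microtubes, dish, amber_bottle, tape from where it was at the start of the episode above 0.015 m).
It also fails if it takes over 56 s, if anything falls off the work surface, if the arm or the gripper's body presses on something with over 40 N, if the wrist force passes 120 N, or if a joint passes its speed limit or range.

## Working session

There is one attempt and no reset: what is moved stays moved. The work goes in short steps, Python scripts to look and compute and a tool call to move; the robot and the scene stay as the last step left them, time stands still between calls to the robot, and variables do not carry over. Pictures are saved under pics/ and viewed, at most 10 in all, crops included, and the job is handed in when it is done.

Besides the shell and the picture viewer there is one more tool, called after "Request:" by a JSON object that holds its "method" and its "body". send_rows: Moves the arm, as the interface text tells. Shift numbers are shares of 0.5 m and turn numbers shares of 180 degrees, none past 1 either way. Its arguments: {"type":"object","properties":{"deltas":{"type":"array"}},"required":["deltas"]}

```bash
mkdir -p pics; python3 - <<'E'
from station import *
import cv2,numpy as np
s=get_state();print(s['time_s'],s['ee_pos'],s['ee_rot'],s['finger_gap'],s['force']);print(tip_reach)
for n in('scene','top','wrist'):
    c=get_calibration(n);print(n,{k:np.round(v,4).tolist() for k,v in c.items()})
for n in('top','scene'):
    cv2.imwrite(f'pics/{n}0.png',camera(n))
    for q in('carrier','reader'):
        for d in trace(q,n)[:2]:
            m=d['mask'].astype(np.uint8);print(n,q,d['conf'],d['uv'],m.sum(),cv2.minAreaRect(cv2.findNonZero(m)) if m.any() else 0)
E
```

```text
0.0 [ 0.15176479 -0.6317045   0.40384349] [-8.34510777e-04  9.93056838e-01  1.17632449e-01 -1.64603833e-04] 0.08795338929009042 [ 0.55000285 -0.60969204  0.17646722]
0.166
scene {'K': [[545.4587, 0.0, 318.804], [0.0, 545.4587, 226.9671], [0.0, 0.0, 1.0]], 'k1': -0.0928, 'R': [[0.8923, -0.4511, -0.0187], [-0.2631, -0.4861, -0.8334], [0.3668, 0.7485, -0.5524]], 't': [-0.5035, 0.1651, 1.4592]}
top {'K': [[538.1555, 0.0, 318.4561], [0.0, 538.1555, 240.5683], [0.0, 0.0, 1.0]], 'k1': 0.0528, 'R': [[0.0075, -0.9999, -0.0114], [-0.9823, -0.0052, -0.1872], [0.1871, 0.0126, -0.9823]], 't': [-0.0265, 0.5706, 1.5738]}
wrist {'K': [[399.8162, 0.0, 329.3841], [0.0, 399.8162, 234.8184], [0.0, 0.0, 1.0]], 'k1': -0.0447, 'mount': [[0.0011, -0.9634, -0.2682, 0.0696], [1.0, 0.0009, 0.0007, 0.0009], [-0.0005, -0.2682, 0.9634, 0.0203], [0.0, 0.0, 0.0, 1.0]]}
top carrier 0.81 [212.9, 248.4] 620 ((217.73074340820312, 245.8461456298828), (16.641006469726562, 47.981571197509766), 56.3099365234375)
top reader 0.89 [338.6, 270.6] 4747 ((337.49151611328125, 268.3292236328125), (38.870304107666016, 125.26844787597656), 89.27477264404297)
scene carrier 0.49 [296.6, 193.3] 29 ((295.5, 193.5), (5.0, 5.0), 90.0)
scene reader 0.78 [316.8, 257.6] 3419 ((313.8902282714844, 254.48779296875), (99.01416778564453, 45.134220123291016), 51.34019470214844)
```

View pics/top0.png

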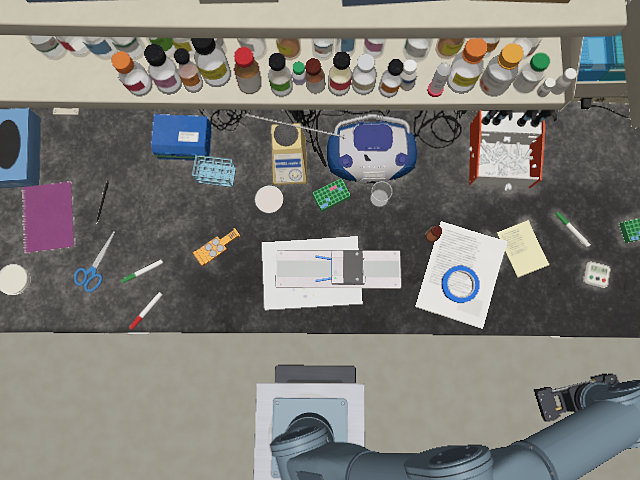

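View pics/scene0.png

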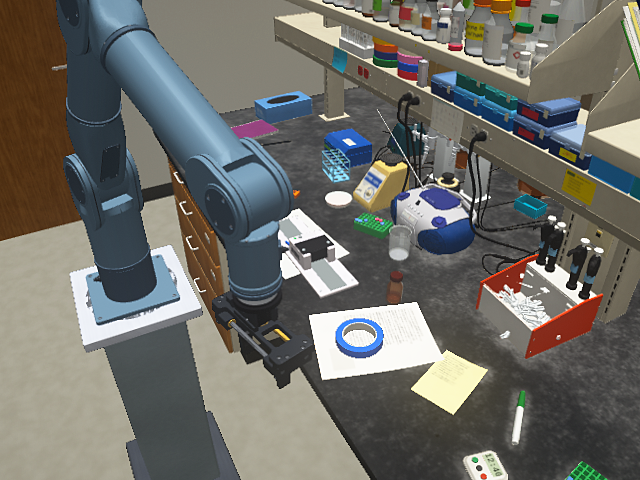

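The top view shows the carrier at (217,246) with its tongue to the upper right at (238,233), and the reader's bridge at (347,267). The bottle is at (433,233), the tape at (460,284), the beaker at (381,193), and the rack and dish are beyond the reader.

```bash
cat > h.py <<'E'
from station import *
import cv2,numpy as np
from scipy.spatial.transform import Rotation as Ro
def cam(n):
    c=get_calibration(n)
    if 'mount' in c:
        s=get_state();T=np.eye(4);w,x,y,z=s['ee_rot'];T[:3,:3]=Ro.from_quat([x,y,z,w]).as_matrix();T[:3,3]=s['ee_pos']
        W=T@np.array(c['mount']);R=W[:3,:3].T;c['R']=R;c['t']=-R@W[:3,3]
    return {k:np.array(v) for k,v in c.items()}
def px2w(c,uv,z):
    uv=np.atleast_2d(np.float64(uv));d=np.array([c['k1'],0,0,0,0],float)
    q=cv2.undistortPoints(uv.reshape(-1,1,2),c['K'],d).reshape(-1,2)
    r=np.c_[q,np.ones(len(q))]@c['R'];o=-c['R'].T@c['t']
    return o+r*((z-o[2])/r[:,2])[:,None]
def w2px(c,X):
    d=np.array([c['k1'],0,0,0,0],float)
    return cv2.projectPoints(np.float64(X).reshape(-1,1,3),cv2.Rodrigues(c['R'])[0],c['t'],c['K'],d)[0].reshape(-1,2)
def tool(p,yaw_x,tip=None):
    """rows needed: from the present pose to tool-down at p with tool x heading yaw_x; returns slide (tool axes, shares) and angular"""
    s=get_state();w,x,y,z=s['ee_rot'];R=Ro.from_quat([x,y,z,w]);
    cx,sx=np.cos(yaw_x),np.sin(yaw_x)
    T=Ro.from_matrix(np.array([[cx,sx,0],[sx,-cx,0],[0,0,-1]]))
    return R.inv().apply(np.array(p)-s['ee_pos'])/.5,(R.inv()*T).as_rotvec()/np.pi
E
python3 - <<'E'
from h import *
c=cam('top')
img=cv2.imread('pics/top0.png')
pts={'car_tail':(203,258,.01),'car_tip':(238,233,.014),'infeed L':(276,269,.01),'out R':(400,269,.01),'bottle':(433,234,.09),'tape':(460,284,.024),'beaker':(381,193,.05),'rack':(331,194,.034),'dish':(269,199,.015)}
for k,v in pts.items(): print(k,px2w(c,v[:2],v[2]).round(3))
cv2.imwrite('pics/crop0.png',cv2.resize(img[210:320,185:415],None,fx=3.4,fy=3.4,interpolation=cv2.INTER_CUBIC))
E
```

```text
car_tail [[0.522 0.334 0.01 ]]
car_tip [[0.601 0.228 0.014]]
infeed L [[0.489 0.108 0.01 ]]
out R [[ 0.492 -0.273  0.01 ]]
bottle [[ 0.585 -0.361  0.09 ]]
tape [[ 0.445 -0.45   0.024]]
beaker [[ 0.721 -0.214  0.05 ]]
rack [[ 0.722 -0.061  0.034]]
dish [[0.71  0.134 0.015]]
```

View pics/crop0.png

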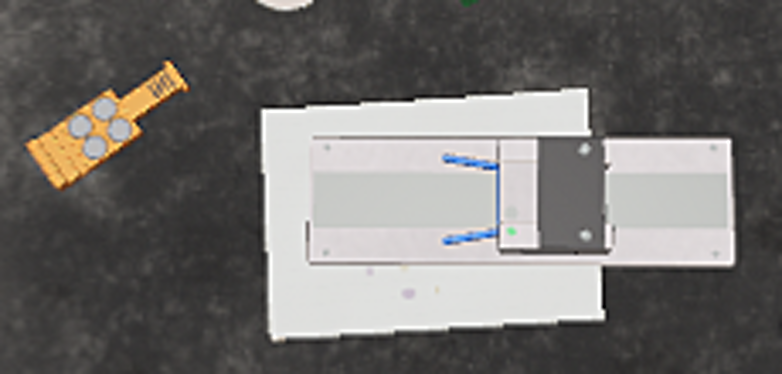

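The crop shows the reader axis running nearly along the picture row, so travel is close to world -y, and the carrier heads about 37° off it. I'll swing the arm in an arc over the reader to look from near.

Request:
{"method": "send_rows", "body": {"deltas": [{"slide": [0.115, -0.005, 0], "angular": [0, 0, -0.028], "hand": 1}, {"slide": [0.115, -0.005, 0], "angular": [0, 0, -0.028], "hand": 1}, {"slide": [0.115, -0.005, 0], "angular": [0, 0, -0.028], "hand": 1}, {"slide": [0.115, -0.005, 0], "angular": [0, 0, -0.028], "hand": 1}, {"slide": [0.115, -0.005, 0], "angular": [0, 0, -0.028], "hand": 1}, {"slide": [0.115, -0.005, 0], "angular": [0, 0, -0.028], "hand": 1}, {"slide": [0.115, -0.005, 0], "angular": [0, 0, -0.028], "hand": 1}, {"slide": [0.115, -0.005, 0], "angular": [0, 0, -0.028], "hand": 1}, {"slide": [0.115, -0.005, 0], "angular": [0, 0, -0.028], "hand": 1}, {"slide": [0.115, -0.005, 0], "angular": [0, 0, -0.028], "hand": 1}, {"slide": [0.115, -0.005, 0], "angular": [0, 0, -0.028], "hand": 1}, {"slide": [0.115, -0.005, 0], "angular": [0, 0, -0.028], "hand": 1}, {"slide": [0.115, -0.005, 0], "angular": [0, 0, -0.028], "hand": 1}, {"slide": [0.115, -0.005, 0], "angular": [0, 0, -0.028], "hand": 1}, {"slide": [0.115, -0.005, 0], "angular": [0, 0, -0.028], "hand": 1}, {"slide": [0.0, 0, 0], "angular": [0, 0, 0], "hand": 1}, {"slide": [0.0, 0, 0], "angular": [0, 0, 0], "hand": 1}]}}

```text
time_s: 2.42
ee_pos: [0.6537, -0.0068, 0.4045]
ee_rot: [0.0, 0.713, 0.701, -0.0]
force: [-0.2, -1.7, 0.5]
finger_gap: 0.0881
gripper_force: 0.0
```

```bash
python3 - <<'E'
from h import *
import pickle
s=get_state();print(s['time_s'],s['ee_pos'],s['ee_rot'],np.abs(s['joint_vel']).max())
c=cam('wrist');im=camera('wrist');cv2.imwrite('pics/w1.png',im);pickle.dump(c,open('w1.pkl','wb'))
for q in('carrier','reader'):
    for d in trace(q,'wrist')[:1]:
        m=d['mask'].astype(np.uint8);r=cv2.minAreaRect(cv2.findNonZero(m));print(q,d['conf'],d['uv'],r);print(px2w(c,cv2.boxPoints(r),.01).round(4))
E
```

```text
2.425 [ 0.65370659 -0.00681394  0.4045282 ] [ 2.80712988e-04  7.12882232e-01  7.01283545e-01 -4.82690637e-04] 0.02621773940008195
carrier 0.49 [161.6, 206.2] ((158.8582305908203, 252.1539764404297), (368.3143615722656, 136.3437957763672), 84.37669372558594)
[[ 0.4268  0.1082  0.01  ]
 [ 0.5508  0.1153  0.01  ]
 [ 0.554  -0.2719  0.01  ]
 [ 0.3917 -0.2922  0.01  ]]
reader 0.63 [163.4, 205.4] ((158.5121307373047, 251.83712768554688), (368.3614196777344, 136.41261291503906), 84.47926330566406)
[[ 0.4268  0.1086  0.01  ]
 [ 0.5508  0.1155  0.01  ]
 [ 0.5533 -0.2717  0.01  ]
 [ 0.3909 -0.2917  0.01  ]]
```

View pics/w1.png

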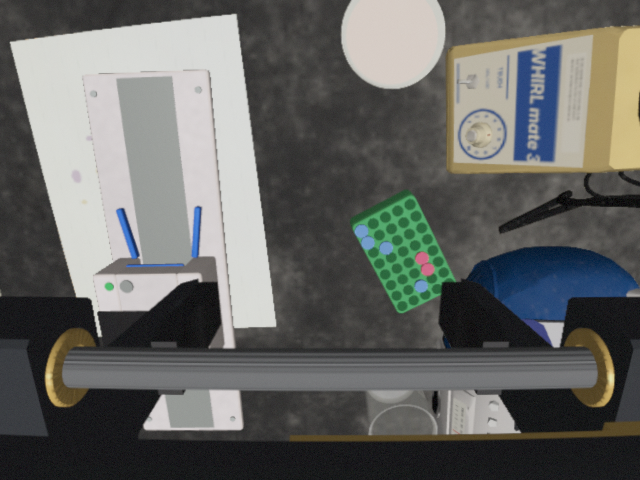

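The wrist picture shows the infeed end with corners at (84,75) and (209,70). The grey channel strip is at the edges (118,79) and (172,77), the guides end at about (196,208) and (120,210), and the outfeed's right corner is at (242,429).

```bash
python3 - <<'E'
from h import *
import pickle
c=pickle.load(open('w1.pkl','rb'))
P=px2w(c,[(84,75),(209,70),(242,429),(145,430),(118,79),(172,77),(167,428),(213,428)],.01);print(P.round(4))
d=P[2]-P[1];d/=np.linalg.norm(d);print('right edge len',np.linalg.norm(P[2]-P[1]),'hdg',np.degrees(np.arctan2(d[1],d[0])))
a=(P[4]+P[5])/2;b=(P[6]+P[7])/2;e=b-a;print('strip',np.linalg.norm(P[4]-P[5]),np.degrees(np.arctan2(e[1],e[0])),a,b)
w=P[1]-P[0];print('w',np.linalg.norm(w),'origin',(P[0]+P[1])/2+.217*d)
E
```

```text
[[ 0.4371  0.1083  0.01  ]
 [ 0.5505  0.1089  0.01  ]
 [ 0.5509 -0.2723  0.01  ]
 [ 0.4379 -0.2741  0.01  ]
 [ 0.4678  0.1038  0.01  ]
 [ 0.5169  0.1039  0.01  ]
 [ 0.4642 -0.271   0.01  ]
 [ 0.5176 -0.2708  0.01  ]]
right edge len 0.381126145873575 hdg -89.94589531032565
strip 0.04910172463273429 -90.22699565572415 [0.49237984 0.10384754 0.01      ] [ 0.49089503 -0.27092968  0.01      ]
w 0.1134159945418521 origin [ 0.49400372 -0.10843844  0.01      ]
```

Request:
{"method": "send_rows", "body": {"deltas": [{"slide": [0.1, -0.015, 0], "angular": [0, 0, -0.04], "hand": 1}, {"slide": [0.1, -0.015, 0], "angular": [0, 0, -0.04], "hand": 1}, {"slide": [0.1, -0.015, 0], "angular": [0, 0, -0.04], "hand": 1}, {"slide": [0.1, -0.015, 0], "angular": [0, 0, -0.04], "hand": 1}, {"slide": [0.1, -0.015, 0], "angular": [0, 0, -0.04], "hand": 1}, {"slide": [0, 0, 0], "angular": [0, 0, 0], "hand": 1}, {"slide": [0, 0, 0], "angular": [0, 0, 0], "hand": 1}]}}

```text
time_s: 3.45
ee_pos: [0.5612, 0.2229, 0.4047]
ee_rot: [0.001, 0.462, 0.887, -0.0]
force: [1.3, -0.8, -0.2]
finger_gap: 0.088
gripper_force: 0.0
```

```bash
python3 - <<'E'
from h import *
import pickle
s=get_state();print(s['time_s'],s['ee_pos'],s['ee_rot'])
c=cam('wrist');im=camera('wrist');cv2.imwrite('pics/w2.png',im);pickle.dump(c,open('w2.pkl','wb'))
for q in('carrier','reader'):
    for d in trace(q,'wrist')[:1]:
        m=d['mask'].astype(np.uint8);r=cv2.minAreaRect(cv2.findNonZero(m));print(q,d['conf'],d['uv'],r);print(px2w(c,cv2.boxPoints(r),.014).round(4))
E
```

```text
3.45 [0.5612194  0.22292657 0.40465422] [ 5.28109837e-04  4.62288076e-01  8.86729553e-01 -3.94388705e-04]
carrier 0.55 [372.8, 114.9] ((373.5, 133.5), (169.0, 59.0), 90.0)
[[0.4975 0.3365 0.014 ]
 [0.539  0.3657 0.014 ]
 [0.6301 0.2474 0.014 ]
 [0.5841 0.2151 0.014 ]]
reader 0.69 [162.8, 278.5] ((152.64755249023438, 329.8944091796875), (118.35597229003906, 199.58462524414062), 32.61924362182617)
[[ 0.4247 -0.1239  0.014 ]
 [ 0.435   0.1158  0.014 ]
 [ 0.5482  0.1156  0.014 ]
 [ 0.5564 -0.135   0.014 ]]
```

View pics/w2.png

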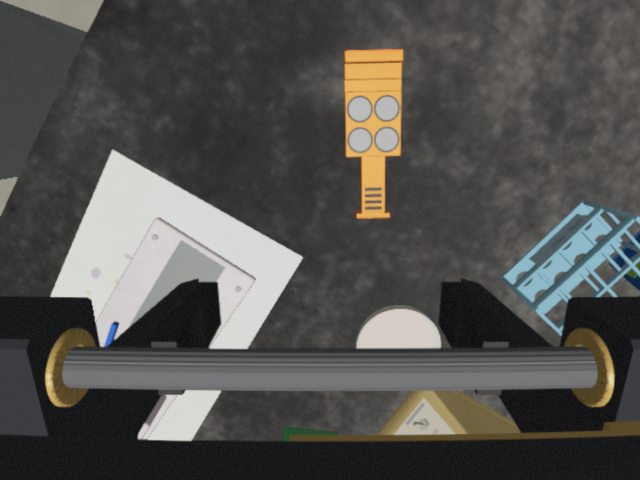

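The carrier stands nearly upright in the picture: rib tail edge (345,51)–(404,50), body front edge (346,157)–(401,156), tongue tip end centre (373,217).

```bash
python3 - <<'E'
from h import *
import pickle
c=pickle.load(open('w2.pkl','rb'))
t=px2w(c,[(345,51),(404,50)],.022);f=px2w(c,[(346.5,157),(401.5,155.5)],.014);n=px2w(c,(373.5,216.5),.012)[0]
T=t.mean(0)[:2];F=f.mean(0)[:2];d=n[:2]-T;print(np.linalg.norm(d),'exp .148',np.linalg.norm(t[0]-t[1]),np.linalg.norm(f[0]-f[1]),np.linalg.norm(F-T))
d/=np.linalg.norm(d);h=np.arctan2(d[1],d[0]);print('hdg',np.degrees(h));M=np.mean([T+.045*d,F-.045*d,n[:2]-.103*d],0);print(T+.045*d,F-.045*d,n[:2]-.103*d)
for p in ([*M,.22],[*M,.17]): print(tool(p,h+np.pi))
E
```

```text
0.1457108666744261 exp .148 0.04966481242562828 0.050292023274544455 0.08874277422854009
hdg -53.35759056500929
[0.54658433 0.3129533 ] [0.54604501 0.31411951] [0.54521813 0.31479004]
(array([0.16776628, 0.07911074, 0.36887031]), array([-9.54814508e-05,  2.67773121e-04, -9.74509965e-03]))
(array([0.16785085, 0.07913944, 0.46887027]), array([-9.54814508e-05,  2.67773121e-04, -9.74509965e-03]))
```

Request:
{"method": "send_rows", "body": {"deltas": [{"slide": [0.056, 0.026, 0.1], "angular": [0, 0, -0.01], "hand": 1}, {"slide": [0.056, 0.026, 0.1], "angular": [0, 0, 0], "hand": 1}, {"slide": [0.056, 0.027, 0.1], "angular": [0, 0, 0], "hand": 1}, {"slide": [0, 0, 0.07], "angular": [0, 0, 0], "hand": 1}, {"slide": [0, 0, 0.06], "angular": [0, 0, 0], "hand": 1}, {"slide": [0, 0, 0.037], "angular": [0, 0, 0], "hand": 1}, {"slide": [0, 0, 0], "angular": [0, 0, 0], "hand": 1}, {"slide": [0, 0, 0], "angular": [0, 0, 0], "hand": -0.5}, {"slide": [0, 0, 0], "angular": [0, 0, 0], "hand": -0.5}, {"slide": [0, 0, 0], "angular": [0, 0, 0], "hand": -0.5}, {"slide": [0, 0, 0], "angular": [0, 0, 0], "hand": -0.5}]}}

```text
time_s: 4.97
ee_pos: [0.5425, 0.3157, 0.1716]
ee_rot: [0.0, 0.447, 0.895, 0.0]
force: [0.8, 0.1, 0.8]
finger_gap: 0.0502
gripper_force: 0.4
```

Request:
{"method": "send_rows", "body": {"deltas": [{"slide": [0, 0, 0], "angular": [0, 0, 0], "hand": -0.5}, {"slide": [0, 0, 0], "angular": [0, 0, 0], "hand": -0.5}, {"slide": [0, 0, -0.03], "angular": [0, 0, 0], "hand": -0.5}, {"slide": [0, 0, -0.06], "angular": [0, 0, 0], "hand": -0.5}, {"slide": [0, 0, 0], "angular": [0, 0, 0], "hand": -0.5}]}}

```text
time_s: 5.6
ee_pos: [0.5432, 0.3164, 0.2187]
ee_rot: [0.001, 0.447, 0.895, 0.002]
force: [0.4, 0.6, -1.3]
finger_gap: 0.0493
gripper_force: 30.0
```

```bash
python3 - <<'E'
from h import *
s=get_state();print(s['ee_pos'],s['finger_gap'],s['gripper_force'],s['force'])
print(tool([.493,.0455,.21],np.pi/2))
E
```

```text
[0.54316117 0.31642773 0.21871049] 0.04933884515556206 29.997526109218597 [ 0.4439877   0.61452904 -1.333985  ]
(array([-0.37301862, -0.40569114,  0.01572271]), array([ 0.00132133, -0.00040977,  0.20504505]))
```

Request:
{"method": "send_rows", "body": {"deltas": [{"slide": [-0.05, -0.055, 0], "angular": [0, 0, 0], "hand": -0.5}, {"slide": [-0.075, -0.081, 0], "angular": [0, 0, 0], "hand": -0.5}, {"slide": [-0.075, -0.081, 0], "angular": [0, 0, 0], "hand": -0.5}, {"slide": [-0.075, -0.081, 0], "angular": [0, 0, 0], "hand": -0.5}, {"slide": [-0.06, -0.065, 0], "angular": [0, 0, 0], "hand": -0.5}, {"slide": [-0.038, -0.043, 0], "angular": [0, 0, 0.025], "hand": -0.5}, {"slide": [0, 0, 0], "angular": [0, 0, 0.04], "hand": -0.5}, {"slide": [0, 0, 0], "angular": [0, 0, 0.04], "hand": -0.5}, {"slide": [0, 0, 0], "angular": [0, 0, 0.04], "hand": -0.5}, {"slide": [0, 0, 0], "angular": [0, 0, 0.04], "hand": -0.5}, {"slide": [0, 0, 0], "angular": [0, 0, 0.02], "hand": -0.5}, {"slide": [0, 0, 0], "angular": [0, 0, 0], "hand": -0.5}]}}

```text
time_s: 7.1
ee_pos: [0.4918, 0.0447, 0.2158]
ee_rot: [-0.0, 0.707, 0.707, -0.0]
force: [-0.5, 0.3, -1.5]
finger_gap: 0.0498
gripper_force: 30.0
```

```bash
python3 - <<'E'
from h import *
s=get_state();print(s['ee_pos'],s['ee_rot'])
print(tool([.493,.0455,.1805],np.pi/2))
c=cam('wrist');cv2.imwrite('pics/w3.png',camera('wrist'))
print(w2px(c,[[.493+sx*.025,.0455-.0035+y,.05] for sx in(-1,1) for y in(-.045,.045)]),w2px(c,[[.493+x,.109,.01] for x in(-.0265,.0265)]))
E
```

```text
[0.49176276 0.04465426 0.21579812] [-1.93696657e-04  7.06734000e-01  7.07479229e-01 -3.94507615e-04]
(array([0.00170888, 0.00253499, 0.07059368]), array([-2.64784973e-04,  9.03966981e-05,  3.35470752e-04]))
[[272.11990917 402.32704158]
 [262.72445133 196.09655192]
 [387.77795443 402.55552837]
 [398.42142856 196.39771575]] [[271.75206944 132.34731984]
 [389.23051976 132.61600082]]
```

View pics/w3.png

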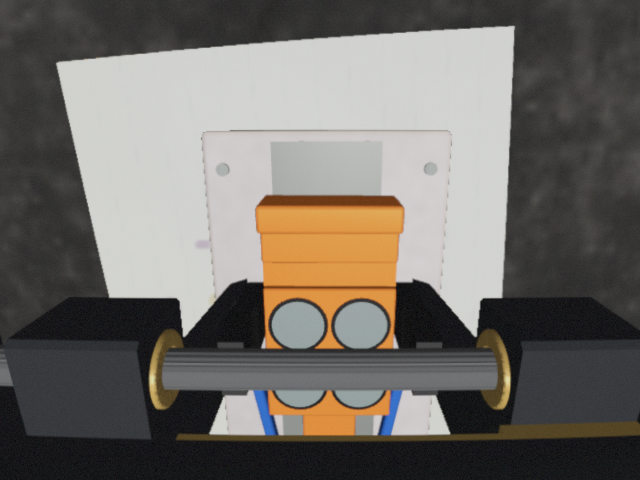

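The rib is centred at column 330. The grey strip spans (271–382,141), centre 326.5, so the reader lies about 1.5 mm to the left. I'll correct that and lower the carrier.

Request:
{"method": "send_rows", "body": {"deltas": [{"slide": [0, -0.003, 0.03], "angular": [0, 0, 0], "hand": -0.5}, {"slide": [0, 0, 0.025], "angular": [0, 0, 0], "hand": -0.5}, {"slide": [0, 0, 0.01], "angular": [0, 0, 0], "hand": -0.5}, {"slide": [0, 0, 0.003], "angular": [0, 0, 0], "hand": -0.5}, {"slide": [0, 0, 0], "angular": [0, 0, 0], "hand": -0.5}, {"slide": [0, 0, 0], "angular": [0, 0, 0], "hand": -0.5}]}}

```text
time_s: 7.9
ee_pos: [0.4908, 0.0446, 0.1825]
ee_rot: [0.0, 0.707, 0.707, 0.0]
force: [-0.2, -0.2, -1.3]
finger_gap: 0.0495
gripper_force: 30.0
```

Request:
{"method": "send_rows", "body": {"deltas": [{"slide": [0, 0, 0.0015], "angular": [0, 0, 0], "hand": -0.5}, {"slide": [0, 0, 0], "angular": [0, 0, 0], "hand": 0.5}, {"slide": [0, 0, 0], "angular": [0, 0, 0], "hand": 0.5}, {"slide": [0, 0, 0], "angular": [0, 0, 0], "hand": 0.5}, {"slide": [0, 0, -0.04], "angular": [0, 0, 0], "hand": 0.5}, {"slide": [0, 0, -0.06], "angular": [0, 0, 0], "hand": 0.5}, {"slide": [0.06, 0, -0.02], "angular": [0, 0, 0], "hand": -1}, {"slide": [0.068, 0, 0], "angular": [0, 0, 0], "hand": -1}, {"slide": [0, 0, 0], "angular": [0, 0, 0], "hand": -1}, {"slide": [0, 0, 0], "angular": [0, 0, 0], "hand": -1}]}}

```text
time_s: 9.15
ee_pos: [0.4905, 0.108, 0.2413]
ee_rot: [0.0, 0.707, 0.707, -0.0]
force: [0.0, -0.7, -0.1]
finger_gap: 0.0284
gripper_force: 0.0
```

```bash
python3 - <<'E'
from h import *
s=get_state();print(s['ee_pos'],s['ee_rot'],s['finger_gap'])
c=cam('wrist');cv2.imwrite('pics/w4.png',camera('wrist'))
print(w2px(c,[[.4905,.0865,.032],[.4905,.109,.01],[.4905,.0415-.045,.024],[.4905,.0415-.103,.02]]).round(1))
E
```

```text
[0.49046586 0.10804412 0.24128004] [ 1.03480238e-04  7.07074888e-01  7.07138510e-01 -4.68575655e-04] 0.028370317986642243
[[327.6 303.6]
 [327.7 249.1]
 [327.7 434. ]
 [327.7 500.5]]
```

View pics/w4.png

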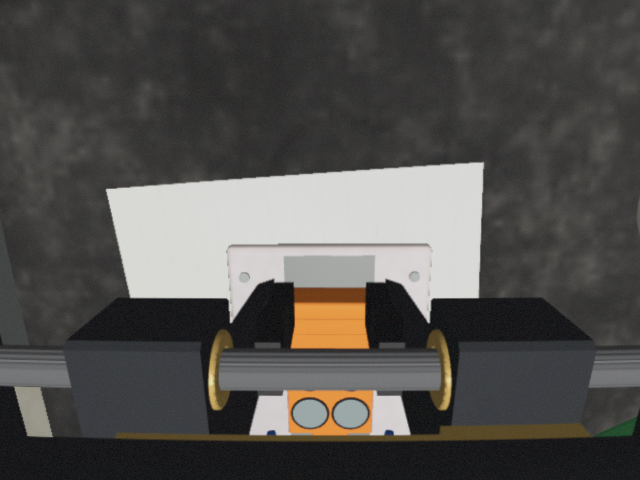

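The carrier lies straight: the rib's back face is at rows 288–303, centred at column 331, and the deck centre is at about 330. I'll lower the closed fingers behind the rib and push.

Request:
{"method": "send_rows", "body": {"deltas": [{"slide": [0.004, 0, 0.05], "angular": [0, 0, 0], "hand": -1}, {"slide": [0, 0, 0.048], "angular": [0, 0, 0], "hand": -1}, {"slide": [0, 0, 0.02], "angular": [0, 0, 0], "hand": -1}, {"slide": [0, 0, 0], "angular": [0, 0, 0], "hand": -1}, {"slide": [-0.015, 0, 0], "angular": [0, 0, 0], "hand": -1}, {"slide": [-0.015, 0, 0], "angular": [0, 0, 0], "hand": -1}, {"slide": [-0.015, 0, 0], "angular": [0, 0, 0], "hand": -1}, {"slide": [-0.015, 0, 0], "angular": [0, 0, 0], "hand": -1}, {"slide": [-0.02, 0, 0], "angular": [0, 0, 0], "hand": -1}, {"slide": [-0.02, 0, 0], "angular": [0, 0, 0], "hand": -1}]}}

```text
time_s: 10.45
ee_pos: [0.4906, 0.0599, 0.1825]
ee_rot: [0.0, 0.707, 0.707, -0.0]
force: [-0.2, 2.3, 0.1]
finger_gap: 0.0002
gripper_force: 0.7
```

Request:
{"method": "send_rows", "body": {"deltas": [{"slide": [-0.02, 0, 0], "angular": [0, 0, 0], "hand": -1}, {"slide": [-0.02, 0, 0], "angular": [0, 0, 0], "hand": -1}, {"slide": [-0.02, 0, 0], "angular": [0, 0, 0], "hand": -1}, {"slide": [-0.02, 0, 0], "angular": [0, 0, 0], "hand": -1}, {"slide": [-0.02, 0, 0], "angular": [0, 0, 0], "hand": -1}, {"slide": [-0.02, 0, 0], "angular": [0, 0, 0], "hand": -1}]}}

```text
time_s: 11.2
ee_pos: [0.4906, 0.0004, 0.1824]
ee_rot: [-0.0, 0.707, 0.707, 0.0]
force: [0.7, 4.0, 0.3]
finger_gap: 0.0003
gripper_force: 2.1
```

Request:
{"method": "send_rows", "body": {"deltas": [{"slide": [-0.02, 0, 0], "angular": [0, 0, 0], "hand": -1}, {"slide": [-0.02, 0, 0], "angular": [0, 0, 0], "hand": -1}, {"slide": [-0.02, 0, 0], "angular": [0, 0, 0], "hand": -1}, {"slide": [-0.012, 0, 0], "angular": [0, 0, 0], "hand": -1}]}}

```text
time_s: 11.7
ee_pos: [0.4905, -0.0362, 0.1824]
ee_rot: [0.0, 0.707, 0.707, -0.0]
force: [-0.0, 4.9, 1.1]
finger_gap: 0.0004
gripper_force: 2.1
```

Request:
{"method": "send_rows", "body": {"deltas": [{"slide": [-0.01, 0, 0], "angular": [0, 0, 0], "hand": -1}, {"slide": [-0.01, 0, 0], "angular": [0, 0, 0], "hand": -1}, {"slide": [-0.004, 0, 0], "angular": [0, 0, 0], "hand": -1}, {"slide": [0, 0, 0], "angular": [0, 0, 0], "hand": -1}]}}

```text
time_s: 12.2
ee_pos: [0.4906, -0.0477, 0.1824]
ee_rot: [0.0, 0.707, 0.707, -0.0]
force: [-0.2, 1.7, 0.2]
finger_gap: 0.0005
gripper_force: 1.0
```

```bash
python3 - <<'E'
from h import *
im=camera('top');cv2.imwrite('pics/t5.png',cv2.resize(im[210:320,185:415],None,fx=3.4,fy=3.4,interpolation=cv2.INTER_CUBIC))
c=cam('top');m=cv2.inRange(cv2.cvtColor(im,cv2.COLOR_BGR2HSV),(8,130,120),(25,255,255));m[:,:345]=0;m[:250]=0;m[290:]=0;m[:,410:]=0
p=cv2.findNonZero(m);print(len(p),p.reshape(-1,2).min(0),p.reshape(-1,2).max(0));x0,y0=p.reshape(-1,2).min(0);x1,y1=p.reshape(-1,2).max(0);print(px2w(c,[(x1+.5,(y0+y1)/2)],.024))
E
```

```text
60 [363 264] [378 273]
[[ 0.49084322 -0.20592401  0.024     ]]
```

View pics/t5.png

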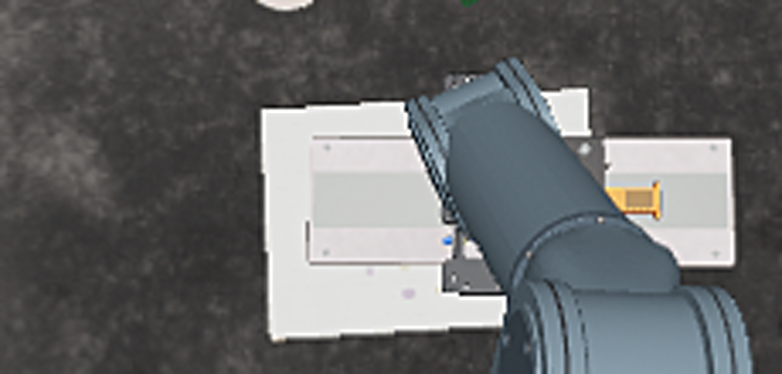

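The tongue stands out beyond the bridge, with its cross-bar at about (658,200) in the crop, or y ≈ -0.206. That puts carrier_mid at reader x ≈ -4 mm. Next I'll go over the bridge to the tongue.

Request:
{"method": "send_rows", "body": {"deltas": [{"slide": [0.014, 0, 0], "angular": [0, 0, 0], "hand": -1}, {"slide": [0.01, 0, -0.05], "angular": [0, 0, 0], "hand": -1}, {"slide": [0, 0, -0.08], "angular": [0, 0, 0], "hand": -1}, {"slide": [0, 0, -0.07], "angular": [0, 0, 0], "hand": -0.3}, {"slide": [-0.07, 0, 0], "angular": [0, 0, 0], "hand": 0.3}, {"slide": [-0.09, 0, 0], "angular": [0, 0, 0], "hand": 0.3}, {"slide": [-0.09, 0, 0], "angular": [0, 0, 0], "hand": 0.3}, {"slide": [-0.053, 0, 0], "angular": [0, 0, 0], "hand": 0.3}, {"slide": [0, 0, 0], "angular": [0, 0, 0], "hand": 0.3}, {"slide": [0, 0, 0], "angular": [0, 0, 0], "hand": 0.3}]}}

```text
time_s: 13.5
ee_pos: [0.4906, -0.1856, 0.2824]
ee_rot: [-0.0, 0.707, 0.708, 0.0]
force: [1.1, -0.2, 0.1]
finger_gap: 0.0575
gripper_force: 0.0
```

```bash
python3 - <<'E'
from h import *
s=get_state();print(s['ee_pos'],s['ee_rot'],s['finger_gap'])
c=cam('wrist');im=camera('wrist');cv2.imwrite('pics/w6.png',im)
print(w2px(c,[[.4905,-.163,.065],[.4905,-.187,.024],[.4905,-.206,.024]]).round(1))
E
```

```text
[ 0.49064563 -0.185611    0.282417  ] [-3.12932793e-04  7.06637347e-01  7.07575831e-01  7.00909766e-05] 0.05746160345776074
[[327.3 217.1]
 [327.6 239.9]
 [327.5 268.7]]
```

View pics/w6.png

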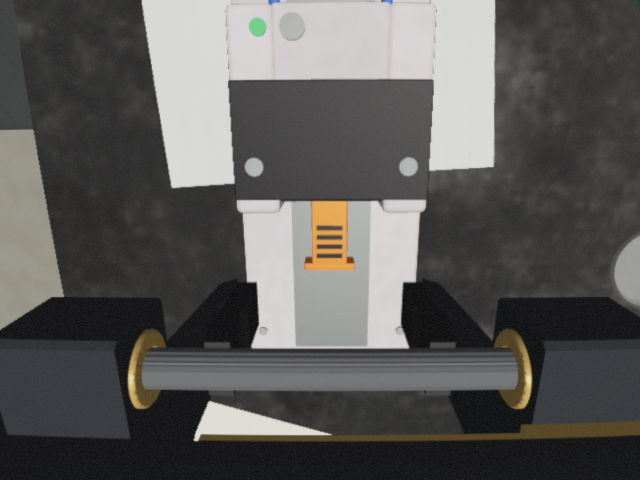

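The tongue's cross-bar is at (330,266) and its grip lines are centred at (329,242), straight below the gripper and matching the prediction. I'll descend and pinch.

Request:
{"method": "send_rows", "body": {"deltas": [{"slide": [-0.003, 0, 0.06], "angular": [0, 0, 0], "hand": 0.3}, {"slide": [0, 0, 0.08], "angular": [0, 0, 0], "hand": 0.3}, {"slide": [0, 0, 0.05], "angular": [0, 0, 0], "hand": 0.3}, {"slide": [0, 0, 0.014], "angular": [0, 0, 0], "hand": 0.3}, {"slide": [0, 0, 0], "angular": [0, 0, 0], "hand": 0.3}, {"slide": [0, 0, 0], "angular": [0, 0, 0], "hand": -0.9}, {"slide": [0, 0, 0], "angular": [0, 0, 0], "hand": -0.9}, {"slide": [0, 0, 0], "angular": [0, 0, 0], "hand": -0.9}, {"slide": [0, 0, 0], "angular": [0, 0, 0], "hand": -0.9}, {"slide": [0, 0, 0], "angular": [0, 0, 0], "hand": -0.9}]}}

```text
time_s: 14.8
ee_pos: [0.4907, -0.1885, 0.1807]
ee_rot: [0.0, 0.707, 0.707, -0.0]
force: [-0.1, 1.1, 5.5]
finger_gap: 0.0217
gripper_force: 30.0
```

Request:
{"method": "send_rows", "body": {"deltas": [{"slide": [0, 0, -0.001], "angular": [0, 0, 0], "hand": -0.9}, {"slide": [-0.004, 0, 0], "angular": [0, 0, 0], "hand": -0.9}, {"slide": [-0.008, 0, 0], "angular": [0, 0, 0], "hand": -0.9}, {"slide": [-0.008, 0, 0], "angular": [0, 0, 0], "hand": -0.9}]}}

```text
time_s: 15.3
ee_pos: [0.4905, -0.1982, 0.1808]
ee_rot: [-0.0, 0.707, 0.707, 0.0]
force: [0.4, 3.8, -2.0]
finger_gap: 0.0212
gripper_force: 30.0
```

Request:
{"method": "send_rows", "body": {"deltas": [{"slide": [-0.008, 0, 0], "angular": [0, 0, 0], "hand": -0.9}, {"slide": [-0.008, 0, 0], "angular": [0, 0, 0], "hand": -0.9}, {"slide": [-0.008, 0, 0], "angular": [0, 0, 0], "hand": -0.9}, {"slide": [-0.008, 0, 0], "angular": [0, 0, 0], "hand": -0.9}]}}

```text
time_s: 15.8
ee_pos: [0.4906, -0.2147, 0.1809]
ee_rot: [-0.0, 0.707, 0.707, -0.0]
force: [0.1, 2.4, -1.6]
finger_gap: 0.0218
gripper_force: 30.0
```

Request:
{"method": "send_rows", "body": {"deltas": [{"slide": [-0.008, 0, 0], "angular": [0, 0, 0], "hand": -0.9}, {"slide": [-0.006, 0, 0], "angular": [0, 0, 0], "hand": -0.9}, {"slide": [-0.003, 0, 0], "angular": [0, 0, 0], "hand": -0.9}, {"slide": [-0.003, 0, 0], "angular": [0, 0, 0], "hand": -0.9}]}}

```text
time_s: 16.3
ee_pos: [0.4906, -0.2244, 0.1809]
ee_rot: [-0.0, 0.707, 0.707, 0.0]
force: [0.2, 3.4, -0.5]
finger_gap: 0.0217
gripper_force: 30.0
```

Request:
{"method": "send_rows", "body": {"deltas": [{"slide": [-0.003, 0, 0], "angular": [0, 0, 0], "hand": -0.9}, {"slide": [-0.003, 0, 0], "angular": [0, 0, 0], "hand": -0.9}]}}

```text
time_s: 16.55
ee_pos: [0.4906, -0.2274, 0.1809]
ee_rot: [-0.0, 0.707, 0.707, -0.0]
force: [0.2, 1.9, -1.4]
finger_gap: 0.0216
gripper_force: 30.0
```

Request:
{"method": "send_rows", "body": {"deltas": [{"slide": [-0.002, 0, 0], "angular": [0, 0, 0], "hand": -0.9}, {"slide": [-0.002, 0, 0], "angular": [0, 0, 0], "hand": -0.9}]}}

```text
time_s: 16.8
ee_pos: [0.4907, -0.2294, 0.181]
ee_rot: [-0.0, 0.707, 0.707, -0.0]
force: [-0.2, 2.1, -1.2]
finger_gap: 0.0216
gripper_force: 30.0
```

Request:
{"method": "send_rows", "body": {"deltas": [{"slide": [-0.002, 0, 0], "angular": [0, 0, 0], "hand": -0.9}, {"slide": [-0.002, 0, 0], "angular": [0, 0, 0], "hand": -0.9}]}}

```text
time_s: 17.05
ee_pos: [0.4906, -0.2314, 0.181]
ee_rot: [0.0, 0.707, 0.707, -0.0]
force: [0.5, 3.2, -0.8]
finger_gap: 0.0216
gripper_force: 30.0
```

Request:
{"method": "send_rows", "body": {"deltas": [{"slide": [-0.002, 0, 0], "angular": [0, 0, 0], "hand": -0.9}, {"slide": [-0.002, 0, 0], "angular": [0, 0, 0], "hand": -0.9}]}}

```text
time_s: 17.3
ee_pos: [0.4906, -0.2334, 0.1809]
ee_rot: [-0.0, 0.707, 0.707, -0.0]
force: [0.1, 4.1, -1.2]
finger_gap: 0.0215
gripper_force: 30.0
```

Request:
{"method": "send_rows", "body": {"deltas": [{"slide": [-0.002, 0, 0], "angular": [0, 0, 0], "hand": -0.9}, {"slide": [-0.002, 0, 0], "angular": [0, 0, 0], "hand": -0.9}]}}

```text
time_s: 17.55
ee_pos: [0.4906, -0.2354, 0.1809]
ee_rot: [-0.0, 0.707, 0.707, -0.0]
force: [0.4, 2.7, -1.8]
finger_gap: 0.0216
gripper_force: 30.0
```

Request:
{"method": "send_rows", "body": {"deltas": [{"slide": [-0.002, 0, 0], "angular": [0, 0, 0], "hand": -0.9}, {"slide": [-0.002, 0, 0], "angular": [0, 0, 0], "hand": -0.9}]}}

```text
time_s: 17.8
ee_pos: [0.4906, -0.2379, 0.181]
ee_rot: [0.0, 0.707, 0.707, -0.0]
force: [0.5, 0.8, -1.4]
finger_gap: 0.0216
gripper_force: 30.0
```

The drag fell from 2.7 to 0.8 N, so the roller is probably entering the groove. I'll continue in single small steps.

Request:
{"method": "send_rows", "body": {"deltas": [{"slide": [-0.002, 0, 0], "angular": [0, 0, 0], "hand": -0.9}]}}

```text
time_s: 17.92
ee_pos: [0.4907, -0.239, 0.1811]
ee_rot: [0.0, 0.707, 0.707, -0.0]
force: [-0.7, 0.2, -1.4]
finger_gap: 0.0214
gripper_force: 30.0
```

Request:
{"method": "send_rows", "body": {"deltas": [{"slide": [-0.002, 0, 0], "angular": [0, 0, 0], "hand": -0.9}]}}

```text
time_s: 18.05
ee_pos: [0.4907, -0.2399, 0.1811]
ee_rot: [0.0, 0.707, 0.707, -0.0]
force: [-0.4, 0.5, -0.3]
finger_gap: 0.0218
gripper_force: 30.0
```

Request:
{"method": "send_rows", "body": {"deltas": [{"slide": [-0.002, 0, 0], "angular": [0, 0, 0], "hand": -0.9}]}}

```text
time_s: 18.18
ee_pos: [0.4908, -0.2402, 0.181]
ee_rot: [0.0, 0.707, 0.707, 0.0]
force: [1.4, 4.3, -1.3]
finger_gap: 0.0216
gripper_force: 30.0
```

Request:
{"method": "send_rows", "body": {"deltas": [{"slide": [0, 0, 0], "angular": [0, 0, 0], "hand": -0.9}]}}

```text
time_s: 18.3
ee_pos: [0.4908, -0.2401, 0.181]
ee_rot: [-0.0, 0.707, 0.707, 0.0]
force: [0.1, 2.6, -0.1]
finger_gap: 0.0214
gripper_force: 30.0
```

Request:
{"method": "send_rows", "body": {"deltas": [{"slide": [-0.001, 0, 0], "angular": [0, 0, 0], "hand": -0.9}, {"slide": [0, 0, 0], "angular": [0, 0, 0], "hand": -0.9}]}}

```text
time_s: 18.55
ee_pos: [0.4908, -0.2403, 0.1809]
ee_rot: [-0.0, 0.707, 0.707, 0.0]
force: [0.6, 5.0, -0.8]
finger_gap: 0.0216
gripper_force: 30.0
```

Request:
{"method": "send_rows", "body": {"deltas": [{"slide": [-0.002, 0, 0], "angular": [0, 0, 0], "hand": -0.9}, {"slide": [0, 0, 0], "angular": [0, 0, 0], "hand": -0.9}]}}

```text
time_s: 18.8
ee_pos: [0.4909, -0.2405, 0.1809]
ee_rot: [-0.001, 0.707, 0.708, 0.001]
force: [1.5, 6.7, -1.1]
finger_gap: 0.0215
gripper_force: 30.0
```

Request:
{"method": "send_rows", "body": {"deltas": [{"slide": [-0.003, 0, 0], "angular": [0, 0, 0], "hand": -0.9}, {"slide": [0, 0, 0], "angular": [0, 0, 0], "hand": -0.9}]}}

```text
time_s: 19.05
ee_pos: [0.491, -0.2408, 0.1808]
ee_rot: [-0.001, 0.706, 0.708, 0.001]
force: [1.2, 10.0, 0.1]
finger_gap: 0.0217
gripper_force: 30.0
```

Request:
{"method": "send_rows", "body": {"deltas": [{"slide": [-0.003, 0, 0], "angular": [0, 0, 0], "hand": -0.9}, {"slide": [0, 0, 0], "angular": [0, 0, 0], "hand": -0.9}]}}

```text
time_s: 19.3
ee_pos: [0.491, -0.2411, 0.1807]
ee_rot: [-0.002, 0.706, 0.708, 0.002]
force: [0.7, 14.0, 1.7]
finger_gap: 0.0218
gripper_force: 30.0
```

The motion stays stalled while the force climbs to 14 N, so the rib is at the stop. I'll relax the pull, then release and lift.

Request:
{"method": "send_rows", "body": {"deltas": [{"slide": [0.007, 0, 0], "angular": [0, 0, 0], "hand": -0.9}, {"slide": [0, 0, 0], "angular": [0, 0, 0], "hand": -0.9}]}}

```text
time_s: 19.55
ee_pos: [0.4908, -0.2404, 0.1809]
ee_rot: [-0.0, 0.707, 0.707, 0.0]
force: [-0.0, 6.8, -0.2]
finger_gap: 0.0215
gripper_force: 30.0
```

Request:
{"method": "send_rows", "body": {"deltas": [{"slide": [0, 0, 0], "angular": [0, 0, 0], "hand": 0.3}, {"slide": [0, 0, 0], "angular": [0, 0, 0], "hand": 0.3}, {"slide": [0, 0, 0], "angular": [0, 0, 0], "hand": 0.3}, {"slide": [0, 0, -0.03], "angular": [0, 0, 0], "hand": 0.3}, {"slide": [0, 0, -0.08], "angular": [0, 0, 0], "hand": 0.3}, {"slide": [0, 0, -0.1], "angular": [0, 0, 0], "hand": 0.3}, {"slide": [0, 0, 0], "angular": [0, 0, 0], "hand": 0.3}, {"slide": [0, 0, 0], "angular": [0, 0, 0], "hand": 0.3}]}}

```text
time_s: 20.55
ee_pos: [0.4903, -0.2415, 0.2862]
ee_rot: [0.0, 0.707, 0.707, -0.0]
force: [-0.5, -0.3, -0.4]
finger_gap: 0.0577
gripper_force: 0.0
```

```bash
python3 - <<'E'
from h import *
s=get_state();print(s['ee_pos'],s['ee_rot'],s['finger_gap'])
c=cam('wrist');im=camera('wrist');cv2.imwrite('pics/w7.png',im)
m=cv2.inRange(cv2.cvtColor(im,cv2.COLOR_BGR2HSV),(8,150,120),(22,255,255));m[330:]=0;n,l,st,ce=cv2.connectedComponentsWithStats(m);i=1+st[1:,4].argmax();print(st[i],ce[i]);x,y,w,h,_=st[i]
P=px2w(c,[(x+w/2,y+h-2)],.022);print(P,'mid x in reader',-.108-(P[0,1]+.103))
E
```

```text
[ 0.49033782 -0.24152092  0.28622937] [ 2.07292311e-04  7.07137041e-01  7.07076470e-01 -1.67696969e-04] 0.057670179324028764
[ 287   92   68  169 3711] [323.73592024 192.16491512]
[[ 0.48604177 -0.25769935  0.022     ]] mid x in reader 0.0466993537877473
```

View pics/w7.png

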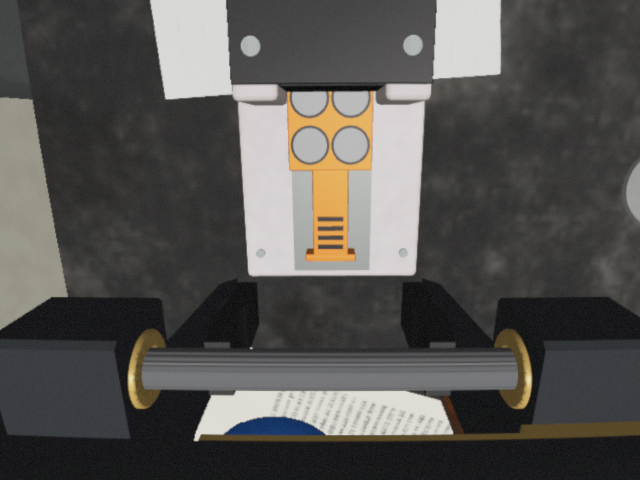

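The carrier lies straight in the channel. Its cross-bar is at (330,255) and its body front edge at row 170, which puts carrier_mid at about +47 mm, and the gripper is clear.

```bash
python3 -c "
from station import *
print(hand_in())"
```

```text
the job is handed in; nothing more can be done
None
```

I handed the job in at about 20.6 s: the carrier sits in the reader's channel with its tail rib against the stop (about 14 N at most, carrier_mid about 47 mm past reader_deck), the drag drop just before the stop points to the roller being in the groove, the carrier is released, and I did not touch the bystanders.

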